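# Open the larger specimen case

### The arm

A 6-joint arm with a two-finger parallel gripper is mounted at the origin on the work surface. World frame = base frame: x ahead of the robot, y to its left, z up, the work surface at z = 0. Lengths are in mm, angles in rad, forces in N, time in s.
With the tool pointing down it reaches from about 350 to 925 mm from the base axis. Payload 6.4 kg.
Tool frame: the origin (TCP) lies midway between the tips of the shut fingers; the grasp point (between the pads) lies 19 mm behind it; z points along the fingers, y is the direction in which the jaws open and shut (so a half turn about z gives the same grasp; the last joint's range is limited). The gripper opens to 94 mm and grips with 3 to 60 N. Pads are 16 mm wide; open, the fingers measure 119 mm over their backs; the gripper's body (75 mm by 177 mm) begins 78 mm behind the grasp point.
Start: joints at [-1.499, 0.245, 1.558, -0, 1.339, -0.174], TCP at [158.17, -630.473, 205.455] pointing down, gripper open.
Joint ranges: [-3.13, 3.13], [-1.02, 2.26], [0.13, 2.54], [-0.95, 4.09], [0.21, 2.88], [-2.74, 2.74]. Speed limits (rad/s): [2.57, 2.57, 3.14, 3.14, 3.14, 3.14].

### API

Orientations are given as a 3x3 rotation matrix whose columns are the frame's x, y, z axes.
In Python, from bench import robot, vision gives the robot as it stands.
- The arm moves only by the tool servo_tool, never from a script. Its argument "series" is a list of rows, each a list of 3 entries, a list of its own where there are three numbers: the shift along the tool's x, y, z in mm, then the turn, a rotation vector about the tool's x, y, z in degrees, then the closure in counts, from 0 (fully open) to 255 (shut). A call has 1 to 5 rows; each row shifts and turns the commanded pose from where the row before left it, along the tool's axes as they then stand; what a row does not reach is not made up. A row lasts 1/8 s, in which the tool goes at most 62.5 mm and 10.7 degrees, less where a joint would pass 70% of its speed; a pose out of reach is approached as far as the arm can. A call with a gripper value outside its range is refused whole. The fingers move at their own pace and stop on an object; the grip force is fixed at half the most. Time passes only in rows, so rows that do not move let the fingers close. It gives the time, the measured TCP pose, the force and the opening at its end, in the units of the state.
- robot.read_state(): the state, without advancing time (a new reading comes with each control period).
- vision.get_image(name): name is "scene" or "side" or "wrist"; returns (picture, depth): 400x640x3 uint8, red, green, blue; 400x640 float32, mm along the optical axis (not along the pixel's ray), 0 where there is no reading.
- vision.camera_model(name): a dict with "fovy" (degrees; the focal length in pixels is half the picture's height over the tangent of half this angle, whatever the lens; pixels are square), "cx", "cy" (the principal point, pixels), "camera_from_world" (4x4, takes a point from world to camera coordinates); the wrist camera has in their place "mount" (4x4, takes a point from camera to tool coordinates, whose origin is the TCP and whose axes are the flange's). Camera axes: x right, y down, z forward; pixel columns grow to the right and rows downward; lengths in mm; the calibration is good to about 2 mm. A picture is of the moment at which its call begins: read the wrist's pose just before it. camera_model takes no time and is no camera call.
- robot.finish_job(): hands the job in, once; it reports no verdict.
The state is a dict: "time_s": time; "q": joint angles; "joint_vel": joint speeds; "effort": joint torques, N m; "tool_pos": TCP position; "tcp_rot": TCP orientation; "ft_force": force on the tool from outside, world axes, zero at the start; "wrist_torque": the same for the moment, N m; "finger_gap": finger opening in mm.
Only numpy, scipy, OpenCV 4.12 (cv2) and the standard library are available. Lean on these libraries where they do the work, as an engineer would, in place of code of your own. Each camera call takes 0.05 s, during which the arm holds its last target.

### The job

Two metal specimen transport cases stand on the lab bench. On the larger one, swing the hasp out and up off its staple until the strap sticks straight out level or beyond, then raise that case's lid by its handle until it stands open by itself at 60 degrees or more, and let go. Do not raise the lid while the hasp is still on the staple, and do not touch the smaller case.

Things in the scene. Friction and masses are not known exactly. Their poses are not given: they have to be found in the camera images.
- big_case: The larger case: aluminium, grey corners, fixed to the bench, 200 (x, depth) x 260 (y, width) x 160 mm high without its 12 mm lid. Origin at the centre of its underside, z up; the front faces -x, roughly to the robot. Seen from the front, the hasp is on the front right (y = -70), the black lid handle on top left (y = +70). A steel staple sticks 22 mm out of the front wall at y = -70, z = 130 mm.
- big_case_hasp (a joint): Hasp angle, rad: 0 hangs over the staple (start 0-0.1), 1.57 straight out; max 2.6; clear from 0.6; stays where left (0.07 N m). Hinge along y on the lid edge at case x -108, y -70, z 166 mm. Dark strap 30 wide, 78 long; an 18 mm ball on a thin stem stands out from it, ball centre 62 mm down the strap and 36 out: at 0 it is at x -144, z 104. Pinched across y from above, it pivots in the fingers.
- big_case_lid (a joint): Lid angle, rad: 0 shut, grows as the front rises, max 1.75. Hinge along y at case x +100, z 160 mm; stiff, stays where left; 6 to 9 N at the handle lift it. Handle: black bow, round bar 10 mm thick, 60 long, running front to back, centred at case x -40, y +70, z 212.5 mm (lid shut), 40 over the lid; pinched across y it pivots in the fingers. The lid carries the hasp; the staple blocks it.
- small_case: The smaller case, to be left alone: same make with its own lid, handle and hasp, 160 (x) x 150 (y) x 125 mm high without the lid, handle top at 182 mm. Fixed to the bench beside the larger one, on either side of it. Origin at the centre of its underside, front to -x.

How it is judged (in metres and radians):
On the way, in this order (a step that is already met when the one before it is completed fails the run):
1. the larger case's hasp is swung out to level or beyond while its lid is still shut (value of joint big_case_hasp above 1.35 rad and value of joint big_case_lid below 0.1 rad), for 0.2 s.
2. its lid is raised (value of joint big_case_lid above 0.96 rad), for 0.2 s.
At the end, for the whole second after the job is handed in: The larger case's lid stands open at rest at 0.96 rad (55 degrees) or more, and its hasp still sticks out at 1.35 rad (77 degrees) or more from hanging (value of joint big_case_lid above 0.96 rad and value of joint big_case_hasp above 1.35 rad and velocity of joint big_case_lid between -0.05 and 0.05 rad/s); the robot touches nothing.
It fails at once if the larger case's lid is raised (over 0.1 rad) with its hasp still on the staple (under 0.6 rad) (value of joint big_case_lid above 0.1 rad and value of joint big_case_hasp below 0.6 rad).
It fails at once if the robot touches the smaller case with more than 3 N (contact force between any of the arm, the fingers and small_case above 3 N).
It also fails if it takes over 51 s, if anything falls off the work surface, if the arm or the gripper's body presses on something with over 40 N, if the wrist force passes 120 N, or if a joint passes its speed limit or range.

## Working session

There is one attempt and no reset: what is moved stays moved. The work goes in short steps, Python scripts to look and compute and a tool call to move; the robot and the scene stay as the last step left them, time stands still between calls to the robot, and variables do not carry over. Pictures are saved under pics/ and viewed, and the job is handed in when it is done.

Besides the shell and the picture viewer there is one more tool, called after "Request:" as name([rows], argument=value, ...), one row to a line, values as JSON. servo_tool: Moves the arm, as the interface text tells. Its arguments: {"type":"object","properties":{"series":{"type":"array","items":{"type":"array"}}},"required":["series"]}

```bash
mkdir -p pics; ls; python3 - <<'E'
from bench import robot, vision
import cv2, numpy as np
s=robot.read_state(); print({k:np.round(v,3).tolist() for k,v in s.items()})
for n in ("scene","side"):
    p,d=vision.get_image(n); cv2.imwrite(f"pics/{n}0.png",p[:,:,::-1]); np.save(f"pics/{n}0.npy",d)
    m=vision.camera_model(n); print(n,m)
print(vision.camera_model("wrist"))
E
```

```text
pics
{'time_s': 0.0, 'q': [-1.499, 0.246, 1.559, -0.0, 1.339, -0.174], 'joint_vel': [0.0, 0.001, 0.0, 0.0, -0.001, 0.0], 'effort': [-0.001, -41.584, -31.46, 0.069, 0.033, -0.0], 'tool_pos': [158.125, -629.869, 204.392], 'tcp_rot': [[0.97, 0.243, -0.0], [0.243, -0.97, 0.002], [0.0, -0.002, -1.0]], 'ft_force': [0.064, -0.41, -0.092], 'wrist_torque': [0.067, 0.02, -0.022], 'finger_gap': 93.745}
scene {'fovy': 45.19334169793423, 'cx': 312.70855860956107, 'cy': 205.3318304452441, 'camera_from_world': array([[-8.97768869e-01, -4.40458594e-01,  2.69888858e-03,
         5.41242007e+02],
       [-4.20924060e-01,  8.56115315e-01, -2.99815783e-01,
         3.37708854e+02],
       [ 1.29745878e-01, -2.70301304e-01, -9.53993298e-01,
         9.71080413e+02],
       [ 0.00000000e+00,  0.00000000e+00,  0.00000000e+00,
         1.00000000e+00]])}
side {'fovy': 43.72817834246201, 'cx': 322.99866214169026, 'cy': 201.72287756460696, 'camera_from_world': array([[ 9.84136607e-01,  1.77262025e-01, -7.30160293e-03,
        -6.01695315e+02],
       [ 1.67487844e-01, -9.41868775e-01, -2.91257676e-01,
        -1.21698227e+02],
       [-5.85060771e-02,  2.85414411e-01, -9.56616774e-01,
         1.31388971e+03],
       [ 0.00000000e+00,  0.00000000e+00,  0.00000000e+00,
         1.00000000e+00]])}
{'fovy': 58.84074830332153, 'cx': 316.57342290664525, 'cy': 195.7073348631914, 'mount': array([[-1.67599847e-04, -9.58953327e-01, -2.83563906e-01,
         8.44219609e+01],
       [ 9.99999908e-01, -4.85069205e-05, -4.27007656e-04,
         9.80637503e-01],
       [ 3.95725600e-04, -2.83563952e-01,  9.58953246e-01,
        -1.80429867e+02],
       [ 0.00000000e+00,  0.00000000e+00,  0.00000000e+00,
         1.00000000e+00]])}
```

View pics/scene0.png

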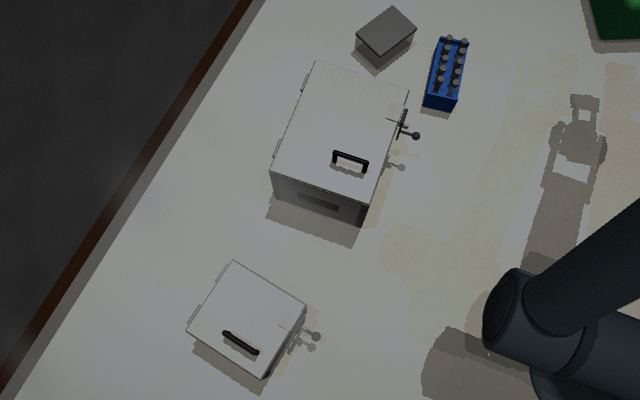

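View pics/side0.png

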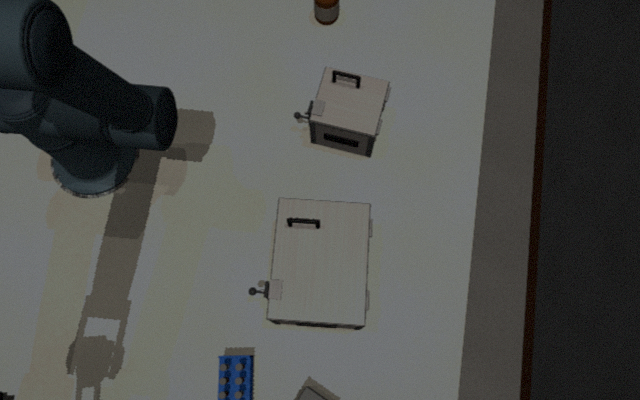

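The scene picture shows the large case centred around (340,140), with its hasp ball at about (416,135) and handle at (350,160). The small case is at (247,320). In the side picture the large case is at (320,262), ball (253,292), handle (303,222). I'll measure from the depth now.

```bash
cat > h.py <<'E'
from bench import robot, vision
import cv2, numpy as np
def cloud(n,d,m=None,st=None):
    m=m or vision.camera_model(n); H,W=d.shape
    f=H/2/np.tan(np.radians(m["fovy"])/2)
    v,u=np.mgrid[:H,:W]
    P=np.stack([(u-m["cx"])/f*d,(v-m["cy"])/f*d,d,np.ones_like(d)],-1)
    if n=="wrist":
        T=np.eye(4);T[:3,:3]=st["tcp_rot"];T[:3,3]=st["tool_pos"];T=T@m["mount"]
    else: T=np.linalg.inv(m["camera_from_world"])
    X=(P@T.T)[...,:3]; X[d<=0]=np.nan
    return X
E
python3 - <<'E'
from h import *
for n in("scene","side"):
    X=cloud(n,np.load(f"pics/{n}0.npy"))
    p=cv2.imread(f"pics/{n}0.png").astype(int)
    z=X[...,2]
    mk=(np.abs(z-172)<8)
    k,l,st,c=cv2.connectedComponentsWithStats(mk.astype(np.uint8))
    i=1+np.argmax(st[1:,4]); q=X[l==i]
    q2=q[:,:2].astype(np.float32)
    print(n,st[i],np.median(q[:,2]),cv2.minAreaRect(q2))
    mk=(z>204)&(z<225); 
    k,l,st,c=cv2.connectedComponentsWithStats(mk.astype(np.uint8))
    for i in range(1,k):
        if st[i,4]>15: q=X[l==i]; print(" handle?",st[i],q.mean(0),np.ptp(q,axis=0),q[:,2].max())
    # ball window
    u,v=(416,135) if n=="scene" else (253,292)
    w=X[v-7:v+8,u-7:u+8].reshape(-1,3); w=w[(w[:,2]>85)&(w[:,2]<130)]
    print(" ball",len(w),w.mean(0),np.ptp(w,axis=0))
    mk=(np.abs(z-137)<8)
    k,l,st,c=cv2.connectedComponentsWithStats(mk.astype(np.uint8))
    i=1+np.argmax(st[1:,4]); q=X[l==i]
    print(" small",np.median(q[:,2]),cv2.minAreaRect(q[:,:2].astype(np.float32)))
    for (a,b) in (((446,75),)if n=="scene" else ((236,380),)):
        print(" brick",X[a if 0 else b,a])
E
```

```text
scene [  268    60   142   147 12545] 174.1629703439486 ((636.718505859375, -196.0118408203125), (219.37213134765625, 264.8772277832031), 6.108300685882568)
 handle? [332 150  37  18 216] [ 591.19836376 -129.30184974  216.97705744] [68.71049692 15.98194168 17.37611156] 221.6193945616742
 ball 66 [ 502.58225012 -278.53052419  112.22367467] [22.34633467 15.45972503 13.76847489]
 small 138.80229795700222 ((636.42578125, 204.2589111328125), (154.2094268798828, 179.1557159423828), 84.88748931884766)
 brick [ 496.35212135 -486.64879332   51.32684006]
side [  263   198   109   129 11627] 172.48613738011295 ((637.74462890625, -196.59371948242188), (219.19891357421875, 264.8890686035156), 6.021790504455566)
 handle? [ 32 138  42  12 180] [ 25.0335802  -56.04062205 212.99556425] [85.65175271 32.76588357 20.90933879] 224.9134839874431
 handle? [286 218  34   8 165] [ 593.50494401 -132.16003503  215.61511357] [68.31580378 16.38611439 17.24582383] 221.5832234135363
 ball 66 [ 505.97545893 -281.71667225  110.2329697 ] [27.45570292 16.21392932 15.62631562]
 small 137.3346950276623 ((636.9215087890625, 201.4436798095703), (155.7426300048828, 179.1648406982422), 84.99079895019531)
 brick [ 508.58606582 -470.43876995   92.61174185]
```

```bash
cat >> h.py <<'E'
from scipy.spatial.transform import Rotation as Ro
O=np.array([638.,-196.,0]); YAW=np.radians(6.05)
def case2w(p,O=O): return O+Ro.from_euler('z',YAW).apply(p)
def Rt(): 
    c,s=np.cos(YAW),np.sin(YAW); return np.array([[c,s,0],[s,-c,0],[0,0,-1]])
def plan(target,R=None):
    s=robot.read_state(); A=np.array(s["tcp_rot"]); R=A if R is None else R
    d=A.T@(np.array(target)-s["tool_pos"]); r=np.degrees(Ro.from_matrix(A.T@R).as_rotvec())
    print("pos",np.round(s["tool_pos"],1),"t",s["time_s"],"F",np.round(s["ft_force"],1),"gap",s["finger_gap"]);print("tool shift",np.round(d,1),"turn",np.round(r,2))
E
python3 -c "
from h import *
t=case2w([-144,-70,230]);print(t);plan(t,Rt())"
```

```text
[ 502.17977855 -280.78718916  230.        ]
pos [ 158.1 -629.9  204.5] t 0.1 F [ 0.1 -0.2 -0. ] gap 94.35467783120652
tool shift [ 418.7 -255.   -25. ] turn [-0.1  -0.01  8.03]
```

Request:
servo_tool([
  [[42,-25.5,-25],[0,0,0],0],
  [[42,-25.5,0],[0,0,0],0],
  [[42,-25.5,0],[0,0,0],0],
  [[42,-25.5,0],[0,0,0],0],
  [[42,-25.5,0],[0,0,0],0],
])

```text
time_s: 0.72
tool_pos: [331.7, -454.2, 230.0]
tcp_rot: [[0.97, 0.243, -0.0], [0.243, -0.97, 0.001], [-0.0, -0.001, -1.0]]
ft_force: [1.0, -0.3, 0.6]
finger_gap: 94.0
```

Request:
servo_tool([
  [[42,-25.5,0],[0,0,0],0],
  [[42,-25.5,0],[0,0,0],0],
  [[42,-25.5,0],[0,0,0],0],
  [[42,-25.5,0],[0,0,0],0],
  [[41,-25.5,0],[0,0,8],0],
])

```text
time_s: 1.35
tool_pos: [503.3, -279.7, 230.0]
tcp_rot: [[0.995, 0.102, -0.001], [0.102, -0.995, 0.0], [-0.0, -0.0, -1.0]]
ft_force: [0.1, -0.5, 0.6]
finger_gap: 94.0
```

Request:
servo_tool([
  [[0,0,0],[0,0,0],0],
  [[0,0,0],[0,0,0],0],
])

```text
time_s: 1.6
tool_pos: [502.1, -281.4, 230.0]
tcp_rot: [[0.994, 0.107, -0.001], [0.107, -0.994, 0.0], [-0.001, -0.0, -1.0]]
ft_force: [0.2, -0.4, 0.9]
finger_gap: 94.0
```

```bash
python3 - <<'E'
from h import *
s=robot.read_state()
p,d=vision.get_image("wrist"); cv2.imwrite("pics/w1.png",p[:,:,::-1]); np.save("pics/w1.npy",d)
X=cloud("wrist",d,st=s); np.save("pics/w1X.npy",X)
plan(case2w([-144,-70,230]),Rt())
Y=Ro.from_euler('z',-YAW).apply((X-O).reshape(-1,3)).reshape(X.shape)
np.save("pics/w1Y.npy",Y)
m=(np.abs(Y[...,2]-172)<5); q=Y[m]; print("lid z",np.median(q[:,2]), "x range",np.percentile(q[:,0],[1,5,50,99]))
E
```

```text
pos [ 501.8 -281.8  230.1] t 1.65 F [-0.   0.3 -0.3] gap 94.00251220204889
tool shift [ 0.4 -1.   0.1] turn [-0.01  0.04  0.02]
lid z 173.6732316121983 x range [-99.42128387 -91.97610435 -48.47115707  -8.1953563 ]
```

View pics/w1.png

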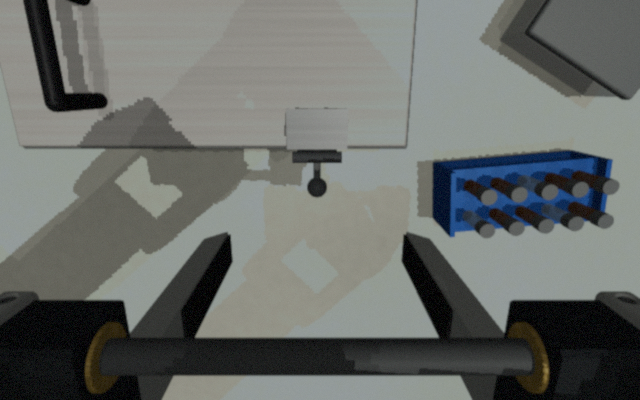

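The ball is at (317,187), centred between the fingers and in front of the staple. The lid edge is at row 147 and the handle is at upper left.

```bash
python3 - <<'E'
import numpy as np
Y=np.load("pics/w1Y.npy")
w=Y[178:197,307:328].reshape(-1,3); w=w[(w[:,2]>70)&(w[:,2]<130)]; print("ball",len(w),w.mean(0),w.min(0),w.max(0))
for r in (162,170,176): print(r,Y[r,317])
print("strap",Y[155,300],Y[155,335],"edge",Y[144,200],Y[144,380],"right edge",Y[60,412])
h=Y[20:95,36:56].reshape(-1,3);h=h[(h[:,2]>204)&(h[:,2]<230)];print("handle",len(h),h.mean(0),h.min(0),h.max(0))
d=np.load("pics/w1.npy");print("rod depth",d[355,320],d[270,210])
E
```

```text
ball 309 [-139.91875937  -71.05743333  112.44230336] [-149.15843683  -79.49358623  106.12487481] [-132.6187982   -62.69493118  116.93807481]
162 [-106.74218221  -71.45300053  169.4351892 ]
170 [-120.06409673  -71.49453271  134.39091562]
176 [-131.21907516  -71.52779171  107.9909175 ]
strap [-101.51826101  -59.89405339  171.5646905 ] [-101.54768692  -83.68931948  171.19022735] edge [-93.79432982   6.56188566 174.00533588] [ -93.78026915 -113.61509845  172.8464311 ] right edge [ -40.63948992 -132.31520457  167.3459287 ]
handle 1329 [-42.95733513  66.66318953 217.27097795] [-61.45092508  62.90619747 210.91679801] [-25.37208068  73.05922947 220.56652817]
rod depth 78.91552 156.13892
```

```bash
python3 -c "
from h import *
plan(case2w([-142.5,-71,86]),Rt())"
```

```text
pos [ 501.8 -281.8  230.1] t 1.65 F [-0.   0.3 -0.3] gap 94.00251220204889
tool shift [2.000e+00 1.000e-01 1.441e+02] turn [-0.01  0.04  0.02]
```

Request:
servo_tool([
  [[2,0,40],[0,0,0],0],
  [[0,0,40],[0,0,0],0],
  [[0,0,32],[0,0,0],60],
  [[0,0,32],[0,0,0],60],
  [[0,0,0],[0,0,0],120],
])

```text
time_s: 2.28
tool_pos: [502.0, -280.6, 83.8]
tcp_rot: [[0.995, 0.104, -0.005], [0.104, -0.995, 0.004], [-0.004, -0.004, -1.0]]
ft_force: [0.4, -1.0, 0.8]
finger_gap: 67.2
```

Request:
servo_tool([
  [[0,0,0],[0,0,0],180],
  [[0,0,0],[0,0,0],255],
  [[0,0,0],[0,0,0],255],
  [[0,0,0],[0,0,0],255],
  [[0,0,0],[0,0,0],255],
])

```text
time_s: 2.9
tool_pos: [504.6, -281.0, 86.7]
tcp_rot: [[0.994, 0.106, 0.0], [0.106, -0.994, -0.0], [0.0, 0.0, -1.0]]
ft_force: [0.6, -0.1, -0.6]
finger_gap: 17.4
```

Request:
servo_tool([
  [[0,0,0],[0,0,0],255],
  [[0,0,0],[0,0,0],255],
])

```text
time_s: 3.15
tool_pos: [504.6, -281.1, 86.7]
tcp_rot: [[0.994, 0.106, 0.0], [0.106, -0.994, -0.0], [0.0, 0.0, -1.0]]
ft_force: [0.4, 0.0, 1.9]
finger_gap: 16.2
```

```bash
python3 - <<'E'
from h import *
p,d=vision.get_image("wrist"); cv2.imwrite("pics/w2.png",p[:,:,::-1])
p,d=vision.get_image("side"); cv2.imwrite("pics/s2.png",cv2.resize(p[200:360,180:400,::-1],None,fx=3,fy=3))
E
```

```text
(no output)
```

View pics/w2.png

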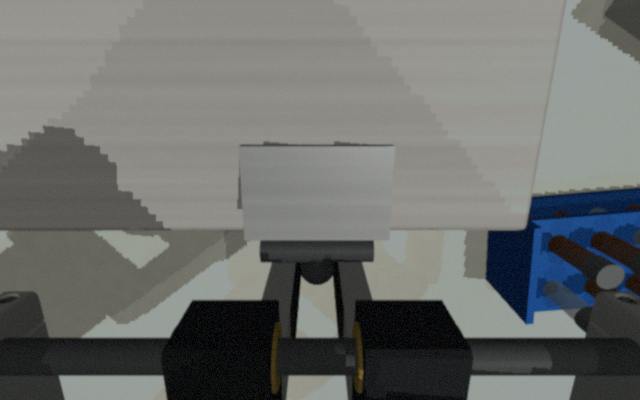

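View pics/s2.png

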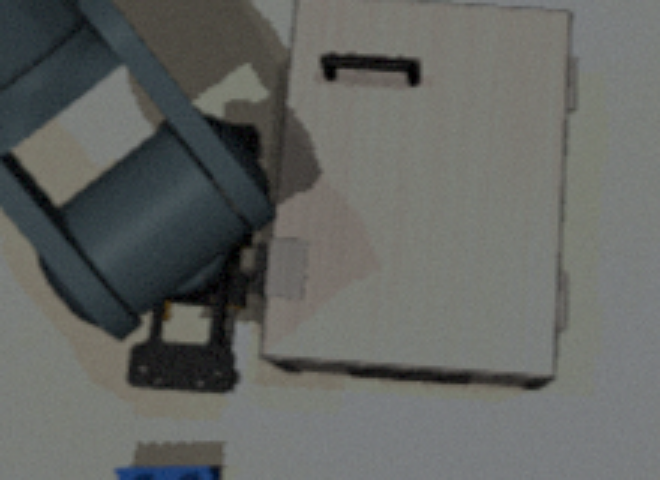

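Request:
servo_tool([
  [[-8.5,0,-6.5],[0,0,0],255],
  [[-7.5,0,-7.5],[0,0,0],255],
  [[-6,0,-9],[0,0,0],255],
  [[-5,0,-9.5],[0,0,0],255],
  [[0,0,0],[0,0,0],255],
])

```text
time_s: 3.88
tool_pos: [476.8, -284.0, 119.6]
tcp_rot: [[0.994, 0.106, -0.001], [0.106, -0.994, -0.0], [-0.001, 0.0, -1.0]]
ft_force: [-2.8, -1.8, -1.8]
finger_gap: 16.3
```

Low forces, and the gap is holding at 16.3. I'll continue the arc.

Request:
servo_tool([
  [[-3.2,0,-10.2],[0,0,0],255],
  [[-2,0,-10.6],[0,0,0],255],
  [[0,0,-10.8],[0,0,0],255],
  [[1.2,0,-10.6],[0,0,0],255],
  [[0,0,0],[0,0,0],255],
])

```text
time_s: 4.5
tool_pos: [474.2, -284.3, 162.6]
tcp_rot: [[0.994, 0.106, 0.001], [0.106, -0.994, -0.001], [0.001, 0.001, -1.0]]
ft_force: [-2.7, -2.2, 0.2]
finger_gap: 16.4
```

Request:
servo_tool([
  [[3,0,-10.3],[0,0,0],255],
  [[4.5,0,-9.8],[0,0,0],255],
  [[4,0,-6.2],[0,0,0],255],
  [[4.1,0,-5.6],[0,0,0],255],
  [[4.9,0,-5.2],[0,0,0],255],
])

```text
time_s: 5.12
tool_pos: [494.9, -282.0, 198.4]
tcp_rot: [[0.994, 0.106, 0.001], [0.106, -0.994, 0.0], [0.001, 0.0, -1.0]]
ft_force: [0.9, -3.3, -4.4]
finger_gap: 15.4
```

Request:
servo_tool([
  [[0,0,0],[0,0,0],255],
  [[0,0,0],[0,0,0],255],
  [[0,0,0],[0,0,0],255],
])

```text
time_s: 5.5
tool_pos: [495.0, -281.9, 198.0]
tcp_rot: [[0.994, 0.106, 0.002], [0.106, -0.994, 0.0], [0.002, 0.0, -1.0]]
ft_force: [5.7, -2.6, -4.5]
finger_gap: 15.3
```

```bash
python3 - <<'E'
from h import *
plan(case2w([-142.5,-71,86]),Rt())
p,d=vision.get_image("wrist"); cv2.imwrite("pics/w3.png",p[:,:,::-1])
E
```

```text
pos [ 495.  -281.9  198. ] t 5.5 F [ 5.7 -2.6 -4.5] gap 15.313236461087758
tool shift [  8.5   0.6 112.1] turn [ 0.01 -0.14  0.05]
```

View pics/w3.png

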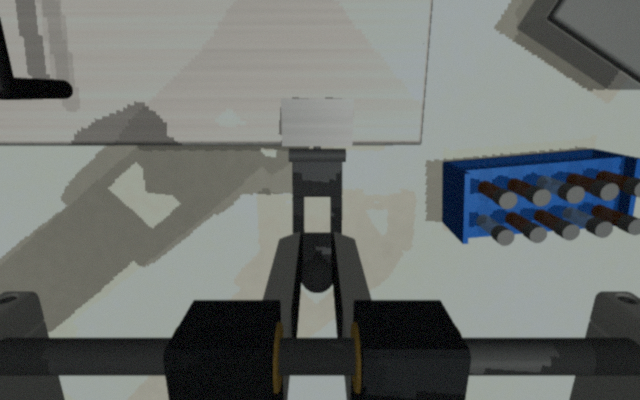

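The strap sticks out level with its slot at (317,215) in plain view, and the fingers are on the ball at (317,270). I'll release and back off upwards.

Request:
servo_tool([
  [[0,0,0],[0,0,0],150],
  [[0,0,0],[0,0,0],60],
  [[0,0,0],[0,0,0],0],
  [[0,0,0],[0,0,0],0],
  [[0,0,-30],[0,0,0],0],
])

```text
time_s: 6.18
tool_pos: [492.7, -280.9, 225.9]
tcp_rot: [[0.994, 0.106, -0.005], [0.106, -0.994, 0.004], [-0.004, -0.004, -1.0]]
ft_force: [0.6, -1.2, 1.1]
finger_gap: 62.0
```

Request:
servo_tool([
  [[0,0,-40],[0,0,0],0],
  [[0,0,-30],[0,0,0],0],
  [[0,0,0],[0,0,0],0],
])

```text
time_s: 6.55
tool_pos: [495.1, -282.9, 301.1]
tcp_rot: [[0.994, 0.106, 0.004], [0.106, -0.994, -0.004], [0.004, 0.004, -1.0]]
ft_force: [0.0, -0.3, 0.3]
finger_gap: 91.8
```

```bash
python3 - <<'E'
from h import *
s=robot.read_state()
p,d=vision.get_image("wrist"); cv2.imwrite("pics/w4.png",p[:,:,::-1])
X=cloud("wrist",d,st=s); Y=Ro.from_euler('z',-YAW).apply((X-O).reshape(-1,3)).reshape(X.shape); np.save("pics/w4Y.npy",Y)
m=(abs(Y[...,1]+70)<20)&(Y[...,0]<-112)&(Y[...,0]>-200)&(Y[...,2]>120)&(Y[...,2]<260)
q=Y[m]; b=q[q[:,2]>205]; print("ball",len(b),b.mean(0) if len(b) else 0,b.max(0) if len(b) else 0)
st=q[(q[:,2]<200)&(abs(q[:,1]+70)>9)]; 
if len(st): print("strap",len(st),st.min(0),st.max(0),np.degrees(np.arctan(np.polyfit(st[:,0],st[:,2],1)[0])))
h=Y[(abs(Y[...,1]-70)<12)&(Y[...,2]>206)&(Y[...,2]<230)&(abs(Y[...,0]+40)<35)]
print("handle",len(h),h.mean(0),h.min(0),h.max(0))
plan(case2w([-40,69,300]),Rt())
E
```

```text
ball 396 [-155.76310529  -71.1703936   220.23348585] [-148.27134715  -62.38705511  226.06210843]
strap 994 [-179.21457628  -85.44836635  170.175711  ] [-112.3895466   -56.04955617  185.02989117] -10.567850814850665
handle 1618 [-38.23204956  67.11760318 217.13415358] [-70.11379977  62.99388148 206.04061202] [ -5.97959288  73.52275887 221.44630517]
pos [ 494.3 -282.3  298.6] t 6.6 F [-0.4  0.3 -1.1] gap 93.29782074029309
tool shift [ 112.1 -139.6   -1.4] turn [ 0.06 -0.06  0.03]
```

View pics/w4.png

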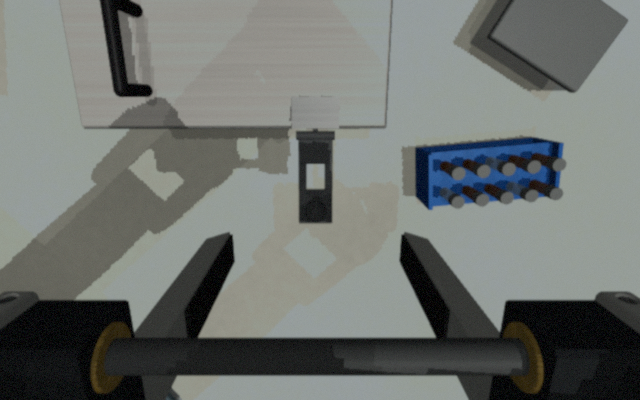

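The wrist view shows the strap pointing straight out, with its tip at (316,210). The depth puts it about 10° above level, so roughly 1.75 rad. The handle bar is at (112,45), about case (-38, 68). Next I go above the handle and descend.

Request:
servo_tool([
  [[28,-35,0],[0,0,0],0],
  [[28,-35,0],[0,0,0],0],
  [[28,-35,0],[0,0,0],0],
  [[29,-34,0],[0,0,0],0],
  [[0,0,0],[0,0,0],0],
])

```text
time_s: 7.22
tool_pos: [591.7, -129.4, 295.4]
tcp_rot: [[0.994, 0.11, -0.004], [0.11, -0.994, 0.002], [-0.004, -0.002, -1.0]]
ft_force: [1.3, 0.2, -0.3]
finger_gap: 93.6
```

```bash
python3 - <<'E'
from h import *
s=robot.read_state()
p,d=vision.get_image("wrist"); cv2.imwrite("pics/w5.png",p[:,:,::-1])
X=cloud("wrist",d,st=s); Y=Ro.from_euler('z',-YAW).apply((X-O).reshape(-1,3)).reshape(X.shape)
h=Y[(abs(Y[...,1]-70)<14)&(Y[...,2]>206)&(Y[...,2]<230)&(abs(Y[...,0]+40)<40)]
print("handle",len(h),h.mean(0),h.min(0),h.max(0))
plan(case2w([-39,68.3,195]),Rt())
E
```

```text
handle 1100 [-32.54914365  68.95315899 217.76177138] [-69.98086238  64.00382622 206.48465937] [ -0.56876652  73.59054519 220.79691098]
pos [ 591.2 -130.7  295.7] t 7.275 F [-0.5 -0.9  0. ] gap 93.64706843200003
tool shift [  1.1   1.7 100.7] turn [-0.1   0.21  0.15]
```

View pics/w5.png

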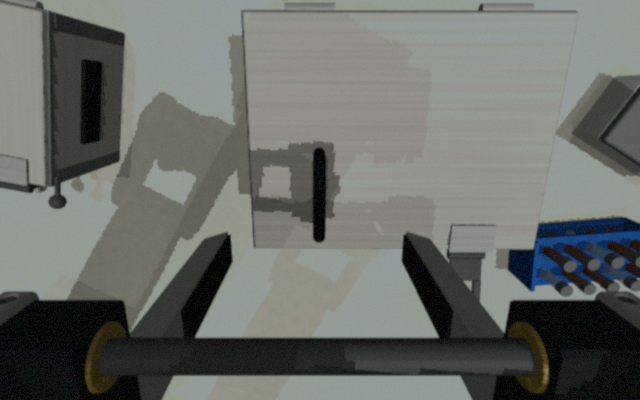

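The handle bar runs from (319,150) to (319,240) and sits centred between the fingers. The hasp is clear at (465,265), and the small case is well off to the left.

Request:
servo_tool([
  [[3,1,35],[0,0,0],0],
  [[0,0,35],[0,0,0],0],
  [[0,0,30],[0,0,0],60],
  [[0,0,0],[0,0,0],150],
  [[0,0,0],[0,0,0],255],
])

```text
time_s: 7.9
tool_pos: [594.9, -133.5, 199.2]
tcp_rot: [[0.994, 0.105, 0.001], [0.105, -0.994, -0.001], [0.001, 0.001, -1.0]]
ft_force: [0.1, 0.5, 0.6]
finger_gap: 67.7
```

Request:
servo_tool([
  [[0,0,0],[0,0,0],255],
  [[0,0,0],[0,0,0],255],
  [[0,0,0],[0,0,0],255],
  [[0,0,0],[0,0,0],255],
  [[0,0,0],[0,0,0],255],
])

```text
time_s: 8.52
tool_pos: [594.8, -132.6, 198.3]
tcp_rot: [[0.994, 0.106, 0.0], [0.106, -0.994, 0.0], [0.0, -0.0, -1.0]]
ft_force: [-1.4, 0.3, -0.4]
finger_gap: 17.6
```

```bash
python3 - <<'E'
from h import *
plan(case2w([-37,68.3,195]),Rt())
s=robot.read_state(); print(Ro.from_euler('z',-YAW).apply(s["tool_pos"]-O))
p=Ro.from_euler('z',-YAW).apply(s["tool_pos"]-O)+[0,0,19]
r=np.array([p[0]-100,p[2]-160]); print(r)
a=0;prev=r
for f in np.radians(np.r_[np.arange(4,73,4)]):
    n=np.array([r[0]*np.cos(f)+r[1]*np.sin(f), -r[0]*np.sin(f)+r[1]*np.cos(f)])
    print(round(np.degrees(f)),np.round(n-prev,1)*[1,-1],np.round(n-r,1)); prev=n
E
```

```text
pos [ 594.8 -132.6  198.3] t 8.525 F [-1.4  0.3 -0.4] gap 17.628211269635184
tool shift [-0.7 -0.7  3.3] turn [-0.   -0.    0.03]
[-36.26064953  67.64520651 198.26540728]
[-136.26064953   57.26540728]
4 [ 4.3 -9.4] [4.3 9.4]
8 [ 5. -9.] [ 9.3 18.4]
12 [ 5.6 -8.7] [14.9 27.1]
16 [ 6.2 -8.3] [21.1 35.3]
20 [ 6.7 -7.8] [27.8 43.2]
24 [ 7.3 -7.3] [35.1 50.5]
28 [ 7.8 -6.8] [42.8 57.3]
32 [ 8.2 -6.2] [51.1 63.5]
36 [ 8.6 -5.6] [59.7 69.2]
40 [ 9. -5.] [68.7 74.2]
44 [ 9.3 -4.4] [78.  78.6]
48 [ 9.6 -3.7] [87.6 82.3]
52 [ 9.9 -3.1] [97.5 85.4]
56 [10.  -2.4] [107.5  87.7]
60 [10.2 -1.7] [117.7  89.4]
64 [10.3 -0.9] [128.   90.3]
68 [10.3 -0.2] [138.3  90.5]
72 [10.3  0.5] [148.6  90. ]
```

Request:
servo_tool([
  [[0,0,3],[0,0,0],255],
  [[0,0,0],[0,0,0],255],
  [[0,0,0],[0,0,0],255],
  [[0,0,0],[0,0,0],255],
])

```text
time_s: 9.02
tool_pos: [594.8, -130.6, 196.5]
tcp_rot: [[0.994, 0.107, -0.0], [0.107, -0.994, 0.004], [0.0, -0.004, -1.0]]
ft_force: [-3.5, 6.5, 7.5]
finger_gap: 8.9
```

Request:
servo_tool([
  [[3,0,-7],[0,0,0],255],
  [[3.3,0,-7],[0,0,0],255],
  [[3.7,0,-6.8],[0,0,0],255],
  [[4,0,-6.5],[0,0,0],255],
  [[0,0,0],[0,0,0],255],
])

```text
time_s: 9.65
tool_pos: [607.1, -129.2, 220.5]
tcp_rot: [[0.994, 0.106, -0.006], [0.106, -0.994, 0.004], [-0.006, -0.005, -1.0]]
ft_force: [-3.8, 7.0, -5.1]
finger_gap: 8.8
```

Firmly gripped at 8.9 mm, and the lid is moving. Continuing.

Request:
servo_tool([
  [[4.4,0,-6.3],[0,0,0],255],
  [[4.7,0,-6.1],[0,0,0],255],
  [[5,0,-5.8],[0,0,0],255],
  [[5.3,0,-5.6],[0,0,0],255],
  [[0,0,0],[0,0,0],255],
])

```text
time_s: 10.28
tool_pos: [626.4, -127.2, 243.9]
tcp_rot: [[0.994, 0.107, -0.007], [0.107, -0.994, 0.005], [-0.006, -0.005, -1.0]]
ft_force: [-3.0, 5.7, -5.8]
finger_gap: 9.0
```

```bash
python3 - <<'E'
from h import *
plan(case2w([-37,68.3,195]),Rt())
p,d=vision.get_image("wrist"); cv2.imwrite("pics/w6.png",p[:,:,::-1])
p,d=vision.get_image("side"); cv2.imwrite("pics/s6.png",cv2.resize(p[160:360,180:400,::-1],None,fx=3,fy=3))
E
```

```text
pos [ 626.4 -127.2  243.9] t 10.275 F [-3.   5.7 -5.8] gap 8.951427190207497
tool shift [-32.4   1.6  49.1] turn [-0.3   0.35  0.07]
```

View pics/w6.png

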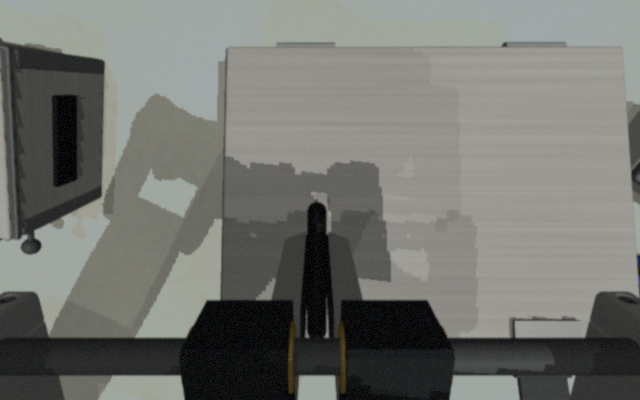

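View pics/s6.png

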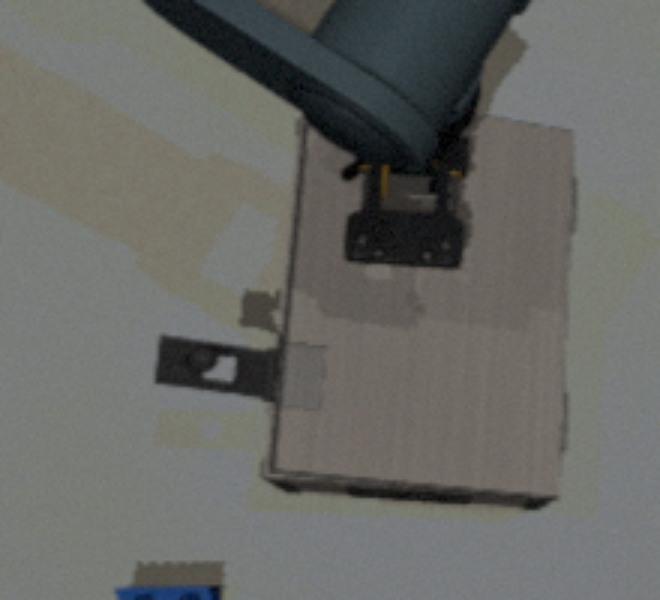

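The side view shows the lid lifting, with the hasp still straight out at (220,365). The wrist view shows the bar at (316,270) between the pads.

Request:
servo_tool([
  [[5.6,0,-5.3],[0,0,0],255],
  [[5.9,0,-5],[0,0,0],255],
  [[6.1,0,-4.7],[0,0,0],255],
  [[6.3,0,-4.3],[0,0,0],255],
  [[6.6,0,-4],[0,0,0],255],
])

```text
time_s: 11.0
tool_pos: [655.6, -124.0, 266.4]
tcp_rot: [[0.994, 0.106, -0.011], [0.106, -0.994, 0.005], [-0.01, -0.006, -1.0]]
ft_force: [-7.4, 5.1, -7.6]
finger_gap: 8.4
```

Request:
servo_tool([
  [[6.8,0,-3.7],[0,0,0],255],
  [[7,0,-3.3],[0,0,0],255],
  [[7,0,-2.9],[0,0,0],255],
  [[7.3,0,-2.5],[0,0,0],255],
  [[7.4,0,-2.2],[0,0,0],255],
])

```text
time_s: 11.62
tool_pos: [690.9, -120.3, 281.5]
tcp_rot: [[0.994, 0.106, -0.011], [0.106, -0.994, 0.004], [-0.01, -0.006, -1.0]]
ft_force: [-8.6, 5.3, -4.2]
finger_gap: 8.7
```

Request:
servo_tool([
  [[7.5,0,-1.7],[0,0,0],255],
  [[7.5,0,-1.4],[0,0,0],255],
  [[7.6,0,-1],[0,0,0],255],
  [[7.7,0,-0.7],[0,0,0],255],
  [[0,0,0],[0,0,0],255],
])

```text
time_s: 12.25
tool_pos: [722.6, -116.8, 287.6]
tcp_rot: [[0.994, 0.107, -0.006], [0.107, -0.994, 0.004], [-0.006, -0.005, -1.0]]
ft_force: [-5.3, 6.8, -2.4]
finger_gap: 9.0
```

Request:
servo_tool([
  [[7.7,0,-0.2],[0,0,0],255],
  [[7.7,0,0.2],[0,0,0],255],
  [[0,0,0],[0,0,0],255],
  [[0,0,0],[0,0,0],255],
  [[0,0,0],[0,0,0],255],
])

```text
time_s: 12.88
tool_pos: [738.3, -115.1, 288.2]
tcp_rot: [[0.994, 0.107, -0.004], [0.107, -0.994, 0.004], [-0.003, -0.004, -1.0]]
ft_force: [-3.7, 6.3, -2.1]
finger_gap: 8.5
```

```bash
python3 - <<'E'
from h import *
plan(case2w([108,67,291]),Rt())
p,d=vision.get_image("wrist"); cv2.imwrite("pics/w7.png",p[:,:,::-1])
p,d=vision.get_image("side"); cv2.imwrite("pics/s7.png",cv2.resize(p[160:360,180:400,::-1],None,fx=3,fy=3))
E
```

```text
pos [ 738.3 -115.1  288.2] t 12.875 F [-3.7  6.3 -2.1] gap 8.486023673377012
tool shift [-0.3  2.8 -2.8] turn [-0.25  0.18  0.1 ]
```

View pics/w7.png

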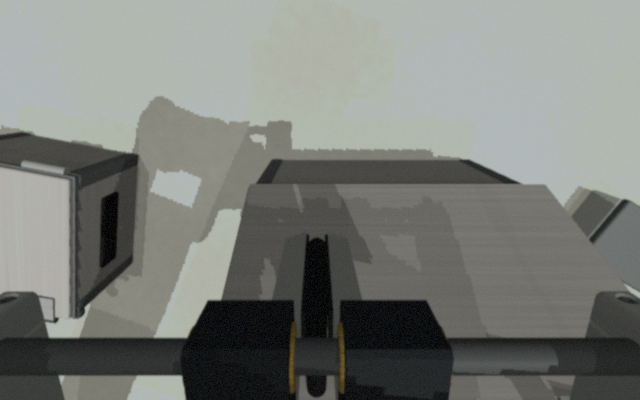

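View pics/s7.png

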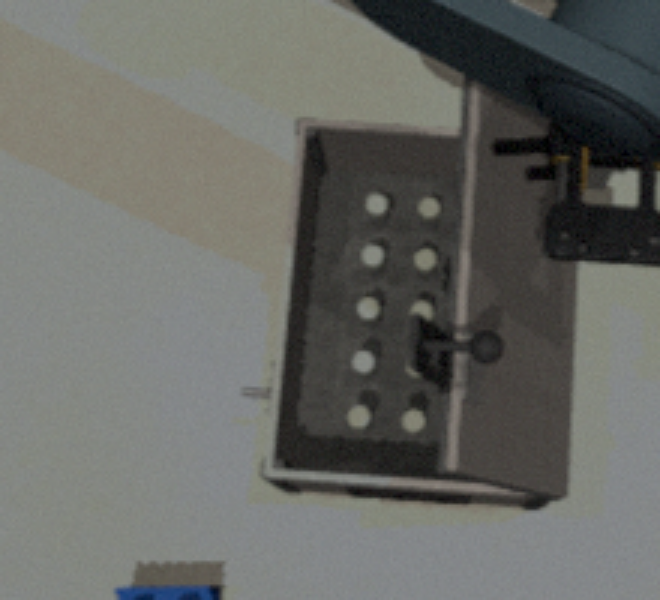

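The lid stands at about 70° with the hasp still extended (strap and ball near (460,345) in the side view). I'll release and withdraw straight up.

Request:
servo_tool([
  [[0,0,0],[0,0,0],200],
  [[0,0,0],[0,0,0],100],
  [[0,0,0],[0,0,0],0],
  [[0,0,0],[0,0,0],0],
  [[0,0,0],[0,0,0],0],
])

```text
time_s: 13.6
tool_pos: [739.1, -117.4, 289.2]
tcp_rot: [[0.994, 0.106, 0.0], [0.106, -0.994, -0.0], [0.0, 0.0, -1.0]]
ft_force: [-0.9, 0.0, 0.1]
finger_gap: 55.4
```

Request:
servo_tool([
  [[0,0,0],[0,0,0],0],
  [[0,0,0],[0,0,0],0],
  [[0,0,-15],[0,0,0],0],
  [[0,0,-25],[0,0,0],0],
  [[0,0,-25],[0,0,0],0],
])

```text
time_s: 14.22
tool_pos: [739.2, -117.2, 356.1]
tcp_rot: [[0.994, 0.106, 0.001], [0.106, -0.994, -0.0], [0.001, 0.0, -1.0]]
ft_force: [0.4, -1.0, 0.8]
finger_gap: 94.1
```

Request:
servo_tool([
  [[0,0,-30],[0,0,0],0],
  [[0,0,-30],[0,0,0],0],
  [[0,0,-20],[0,0,0],0],
  [[0,0,0],[0,0,0],0],
  [[0,0,0],[0,0,0],0],
])

```text
time_s: 14.85
tool_pos: [738.9, -117.2, 433.3]
tcp_rot: [[0.994, 0.106, -0.001], [0.106, -0.994, 0.0], [-0.001, -0.0, -1.0]]
ft_force: [0.7, -0.7, -0.6]
finger_gap: 94.3
```

```bash
python3 - <<'E'
from h import *
plan(case2w([108,67,291]),Rt())
s=robot.read_state()
p,d=vision.get_image("wrist"); cv2.imwrite("pics/w8.png",p[:,:,::-1])
def an(n,d):
    X=cloud(n,d,st=s); Y=Ro.from_euler('z',-YAW).apply((X-O).reshape(-1,3)).reshape(X.shape)
    m=(Y[...,1]>-125)&(Y[...,1]<-95)&(Y[...,2]>185)&(Y[...,2]<345)&(Y[...,0]>0)&(Y[...,0]<140)
    q=Y[m]
    if len(q)>30:
        A=q[:,[0,2]]-np.median(q[:,[0,2]],0); _,_,V=np.linalg.svd(A,full_matrices=False); print(n,"lid",len(q),np.degrees(np.arctan2(abs(V[0,1]),-V[0,0]*np.sign(V[0,1]))),q.min(0),q.max(0))
    m=(abs(Y[...,1]+71)<17)&(Y[...,2]>330)&(Y[...,2]<450)&(Y[...,0]>-60)&(Y[...,0]<120); q=Y[m]
    print("hasp",len(q),q.min(0) if len(q) else 0,q.max(0) if len(q) else 0)
an("wrist",d)
p,d=vision.get_image("side"); cv2.imwrite("pics/s8.png",cv2.resize(p[160:360,180:400,::-1],None,fx=3,fy=3)); an("side",d)
p,d=vision.get_image("scene"); cv2.imwrite("pics/c8.png",p[:,:,::-1]); an("scene",d)
E
```

```text
pos [ 738.9 -117.2  433.3] t 14.85 F [ 0.7 -0.7 -0.6] gap 94.31042470679564
tool shift [ -0.5   0.8 142.3] turn [-0.02  0.05  0.03]
wrist lid 3490 66.62275563642838 [  36.9236279  -124.99008684  185.19657506] [108.32915027 -95.00932754 344.98751716]
hasp 1764 [ 19.78347913 -87.98451561 330.00760946] [ 49.10530344 -54.04224307 380.07959149]
side lid 556 66.55802815145155 [  28.43594914 -124.95530148  185.0010778 ] [104.98488954 -95.12617131 344.95735381]
hasp 546 [  5.74698749 -87.93357543 330.03282339] [ 53.83842543 -54.10823971 433.75154539]
scene lid 120 66.78410652634136 [  62.90348309 -124.95656561  185.11834109] [103.61836158 -95.50609848 279.77960874]
hasp 1 [ 43.92088899 -57.76780411 331.08438286] [ 43.92088899 -57.76780411 331.08438286]
```

View pics/s8.png

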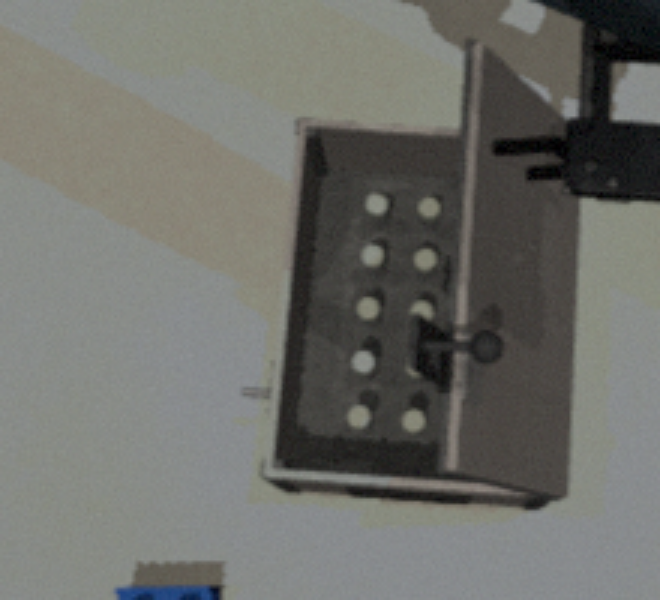

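View pics/w8.png

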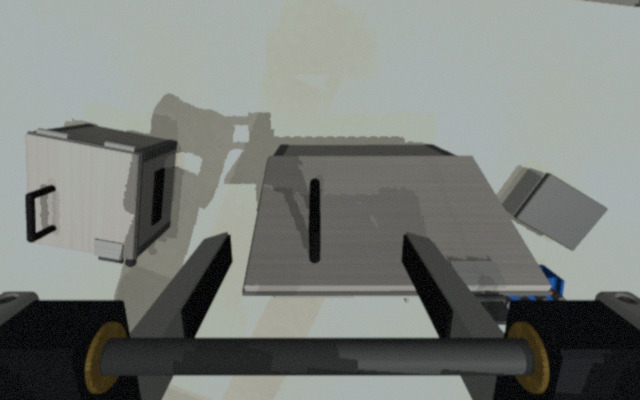

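Three cameras agree that the lid stands at about 66.6°. The hasp tip position gives about 1.76 rad, and the gripper is clear with zero force.

```bash
python3 -c "
from bench import robot
print(robot.finish_job())"
```

```text
the job is handed in; nothing more can be done
None
```

The larger case's hasp is swung out past level, its lid stands open by itself, and the job is handed in at about 15 s of the 51 s allowed. `finish_job` gives no verdict, so the figures below are my own last checks.

- **Hasp:** I gripped the ball, swung it along its arc with the lid shut, and released it. Before I lifted the lid, the strap measured about 10° above level (about 1.75 rad). The final side view gives about 1.76 rad.
- **Lid:** I pinched the handle, raised the lid along its arc, let go, and withdrew straight up. All three cameras measured the lid at about 66.6° (1.16 rad) after release.
- **Lid angle disagreement:** I commanded about 71°, so the lid is a few degrees lower than planned, probably from play in the grip. It is still above the required 60°.
- **Lid at rest:** The lid looks the same in the side pictures before and after release. I did not measure its speed directly.
- **Robot:** The fingers are open, 130 mm or more above the handle, and the wrist force reads zero within noise.
- **Forces and small case:** Wrist forces read after each move never went above about 11 N. The gripper was never near the small case.

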